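# Lid and clip down the storage box

### The job

Close the storage box: set the loose lid squarely and fully down on it with its four side clips still up, then fold all four clips down flat against the sides of the box. Leave the tape measure, the wood offcut and the little paint tin where they stand.

Things in the scene. Friction and masses are not known exactly. Their poses are not given: they have to be found in the camera images.
- box_rim (a point): Centre of the mouth of the open grey plastic storage box, 70 mm above the bench, level with its rim. The box is 160 mm (x) by 120 mm (y) outside and 70 mm tall, walls 4 mm, fixed to the bench by a screwed tab at each x end. z is up, x along its long side. Inside lie a tape roll and a bolt, at most 20 mm high.
- lid_handle (a point): Centre of the grip bar of the loose white lid (0.3 kg): a bar 70 mm long along the lid's y, 18 mm wide in x and 18 mm high, on two short posts, with its centre 25 mm above the lid's flat top. Axes as lid_seat.
- lid_seat (a point): Centre of the underside of the lid's plate (166 mm in x, 128 in y, 10 thick; z up). With the lid fully on, this point meets box_rim. Below it a plug 14 mm deep, 145 by 105 mm (stepped down to 140 by 100, then 132 by 92), enters the box mouth (152 by 112). Fits either way round.
- clip_a (a joint): Clip at the lid's +x, +y corner, a grey flap 40 mm wide, 38 long, 5 thick. Hinge axis along the lid's x through (45, 66, 5) mm from lid_seat, lid axes. 0 = fully down at its stop, upright along the box side (flap mid-plane 66 mm off the lid's centre line); grows outward and up; 1.57 straight out, 2.3 at most; starts 1.6 to 2.0. Stiff: stays where left, moves at 1.5 to 3 N near its free end.
- clip_a_tip (a point): Middle of the free edge of the +x, +y clip, 38 mm from its hinge axis.
- clip_b (a joint): Clip at the lid's -x, +y corner, a grey flap 40 mm wide, 38 long, 5 thick. Hinge axis along the lid's x through (-45, 66, 5) mm from lid_seat, lid axes. 0 = fully down at its stop, upright along the box side (flap mid-plane 66 mm off the lid's centre line); grows outward and up; 1.57 straight out, 2.3 at most; starts 1.6 to 2.0. Stiff: stays where left, moves at 1.5 to 3 N near its free end.
- clip_b_tip (a point): Middle of the free edge of the -x, +y clip, 38 mm from its hinge axis.
- clip_c (a joint): Clip at the lid's -x, -y corner, a grey flap 40 mm wide, 38 long, 5 thick. Hinge axis along the lid's x through (-45, -66, 5) mm from lid_seat, lid axes. 0 = fully down at its stop, upright along the box side (flap mid-plane 66 mm off the lid's centre line); grows outward and up; 1.57 straight out, 2.3 at most; starts 1.6 to 2.0. Stiff: stays where left, moves at 1.5 to 3 N near its free end.
- clip_c_tip (a point): Middle of the free edge of the -x, -y clip, 38 mm from its hinge axis.
- clip_d (a joint): Clip at the lid's +x, -y corner, a grey flap 40 mm wide, 38 long, 5 thick. Hinge axis along the lid's x through (45, -66, 5) mm from lid_seat, lid axes. 0 = fully down at its stop, upright along the box side (flap mid-plane 66 mm off the lid's centre line); grows outward and up; 1.57 straight out, 2.3 at most; starts 1.6 to 2.0. Stiff: stays where left, moves at 1.5 to 3 N near its free end.
- clip_d_tip (a point): Middle of the free edge of the +x, -y clip, 38 mm from its hinge axis.
- tape_measure: Bystander near the middle of the bench: yellow tape measure, 37 x 83 x 68 mm, standing on its edge; origin at the centre of its underside. Not to be shifted.
- wood_block: Bystander near the middle of the bench: pine offcut, 62 x 120 x 38 mm, lying flat, its long side roughly along world x; origin at the centre of its underside. Not to be shifted.
- sample_tin: Bystander near the middle of the bench: small round paint tester tin, 66 mm across, 85 mm tall; origin at the centre of its underside. Not to be shifted.
- lid: The loose lid with its clips; origin at the centre of the underside of its plug, 14 mm below lid_seat, same axes. At the start it lies right way up on the bench, on its plug.

How it is judged:
On the way:
1. the lid is fully seated on the box with all four clips still up (each beyond 1.2 rad) (horizontal distance between lid_seat and box_rim below 0.006 m and z of lid_seat in the frame of box_rim below 0.003 m and angle between the z axis of lid_seat and the z axis of box_rim, either way round below 0.03 rad and angle between the x axis of lid_seat and the x axis of box_rim, either way round below 0.08 rad and value of joint each of clip_a, clip_b, clip_c, clip_d above 1.2 rad), for 0.2 s.
At the end, for the whole second after the job is handed in: The lid is at rest, fully on the box (plate on the rim within 3 mm, centred within 6 mm, level within 0.03 rad and square within 0.08 rad, either way round) and all four clips are down, each within 0.15 rad of its stop (horizontal distance between lid_seat and box_rim below 0.006 m and z of lid_seat in the frame of box_rim below 0.003 m and angle between the z axis of lid_seat and the z axis of box_rim, either way round below 0.03 rad and angle between the x axis of lid_seat and the x axis of box_rim, either way round below 0.08 rad and value of joint each of clip_a, clip_b, clip_c, clip_d below 0.15 rad and linear speed of lid below 0.02 m/s); the robot touches nothing.
It fails at once if the tape measure is shifted by more than 30 mm or tipped over (distance of tape_measure from where it was at the start of the episode above 0.03 m or angle between tape_measure's own z axis and vertical above 0.5 rad).
It fails at once if the wood block is shifted by more than 30 mm or tipped over (distance of wood_block from where it was at the start of the episode above 0.03 m or angle between wood_block's own z axis and vertical above 0.5 rad).
It fails at once if the sample tin is shifted by more than 30 mm or tipped over (distance of sample_tin from where it was at the start of the episode above 0.03 m or angle between sample_tin's own z axis and vertical above 0.5 rad).
It also fails if it takes over 69 s, if anything falls off the work surface, if the arm or the gripper's body presses on something with over 40 N, if the wrist force passes 120 N, or if a joint passes its speed limit or range.

### The arm

A 7-joint arm with a two-finger parallel gripper is mounted at the origin on a cart in front of the work surface, level with it; the furniture and walls round the work are solid. World frame = base frame: x ahead of the robot, y to its left, z up, the work surface at z = 0. Lengths are in m, angles in rad, forces in N, time in s.
With the tool pointing down it reaches from about 0.4 to 0.75 m from the base axis. Payload 19.5 kg.
Tool frame: the origin (TCP) lies between the finger pads; the fingertips stand 8 mm ahead of it and the grasp point (between the pads) lies 11 mm behind it; z points along the fingers, y is the line along which they close (so a half turn about z gives the same grasp; the last joint's range is limited). The gripper opens to 85 mm and grips with 20 to 120 N. Pads are 22 mm wide; open, the fingers measure 114 mm over their backs; the gripper's body (76 mm by 85 mm) begins 54 mm behind the grasp point. The pads swing forward as they close: fully open they stand 13 mm farther back than shut.
Start: joints at [1.233, 0.707, -0.028, 1.485, 0.022, 0.951, -0.075], TCP at [0.168, -0.55, 0.239] pointing down, gripper open.
Joint ranges: [-2.71, 2.71], [-0.32, 2.16], [-1.57, 1.52], [0, 2.45], [-1.46, 4.6], [0, 2.02], [-2.83, 2.83]. Speed limits (rad/s): [1.89, 1.89, 2.57, 2.57, 3.01, 3.01, 3.01].

### API

Orientations are given as a rotation vector (axis times angle).
In Python, from bench import manip gives the robot as it stands. The module is installed in compiled form; this text tells all that it offers.
- The arm moves only by the tool arm_command, never from a script. Its argument "increments" is a list of rows, each an object with "delta_pos": the shift along the tool's x, y, z in cm, a list of three; "roll": the turn about the tool's z in degrees. In form: [{"delta_pos": [tx, ty, tz], "roll": roll}, ...]. A call has 1 to 20 rows; each row is the pose to reach, as a shift and turn from the pose commanded when the call began, along the tool's axes at that moment; what a row does not reach only later rows make up. A row lasts 1/8 s, in which the tool goes at most 62.5 mm and 10.7 degrees, less where a joint would pass 70% of its speed; a pose out of reach is approached as far as the arm can. A call with a gripper value outside its range is refused whole. "jaw" is the opening in per cent of the stroke, from 0 (shut) to 100 (fully open), set as the call begins (left out, the last holds). The fingers move at their own pace and stop on an object; "squeeze" is the grip in N (left out, the last holds). Time passes only in rows, so rows that repeat a pose let the fingers close. It gives the time, the measured TCP pose, the force, the opening and the grip force at its end, in the units of the state.
- manip.state(): the state, without advancing time (a new reading comes with each control period).
- manip.camera(name): name is "side" or "top"; returns a dict with "img" (400x640x3 uint8, blue, green, red), "mtx" (3x3 intrinsics, pixels), "T" (4x4, takes a point from camera to world coordinates). Camera axes: x right, y down, z forward; pixel columns grow to the right and rows downward; lengths in m; the calibration is good to about 2 mm. A picture is of the moment at which its call begins. There is no depth.
- manip.close_job(): hands the job in; it is judged then, once.
The state is a dict: "time_s": time; "q": joint angles; "qvel": joint speeds; "joint_efforts": joint torques, N m; "tool_pos": TCP position; "orientation": TCP orientation; "wrist_force": force on the tool from outside, world axes, zero at the start; "moment": the same for the moment, N m; "gripper_width": finger opening in m; "grip_force": force on a finger pad.
Only numpy, scipy, OpenCV 4.12 (cv2) and the standard library are available. Lean on these libraries where they do the work, as an engineer would, in place of code of your own. Each camera call takes 0.05 s, during which the arm holds its last target. There are 200 camera calls.

## Working session

There is one attempt and no reset: what is moved stays moved. The work goes in short steps, Python scripts to look and compute and a tool call to move; the robot and the scene stay as the last step left them, time stands still between calls to the robot, and variables do not carry over. Pictures are saved under pics/ and viewed, at most 10 in all, crops included, and the job is handed in when it is done.

Besides the shell and the picture viewer there is one more tool, called after ">>>" as name([rows], argument=value, ...), one row to a line, values as JSON. arm_command: Moves the arm, as the interface text tells. Its arguments: {"type":"object","properties":{"increments":{"type":"array"},"jaw":{"type":"number"},"squeeze":{"type":"number"}},"required":["increments"]}

```bash
mkdir -p pics; python3 - <<'E'
from bench import manip
import cv2,numpy as np
np.set_printoptions(precision=4,suppress=True)
for n in("side","top"):
    c=manip.camera(n);cv2.imwrite(f"pics/{n}0.png",c["img"]);np.savez(n+".npz",**{k:c[k] for k in("mtx","T")});print(n,c["mtx"],c["T"])
s=manip.state();print(s)
E
```

```text
side [[463.0736   0.     311.0469]
 [  0.     463.0736 194.2752]
 [  0.       0.       1.    ]] [[-0.9998 -0.0129  0.0159  0.5272]
 [-0.0193  0.8588 -0.5119  0.7196]
 [-0.007  -0.5121 -0.8589  1.2107]
 [ 0.      0.      0.      1.    ]]
top [[373.7024   0.     316.3238]
 [  0.     373.7024 205.3356]
 [  0.       0.       1.    ]] [[ 0.0263 -0.9828  0.1826  0.3549]
 [-0.9993 -0.0305 -0.0203  0.0192]
 [ 0.0255 -0.182  -0.983   0.9418]
 [ 0.      0.      0.      1.    ]]
{'time_s': 0.1, 'q': array([ 1.2333,  0.707 , -0.0276,  1.4849,  0.022 ,  0.9509, -0.0755]), 'qvel': array([-0.0002, -0.0011,  0.0012, -0.0015, -0.001 ,  0.001 ,  0.0011]), 'joint_efforts': array([  0.0037, -88.4288,   1.2378, -23.6452,   0.0172,   0.0052,
         0.0001]), 'tool_pos': array([ 0.1676, -0.5498,  0.2389]), 'orientation': array([-3.1063, -0.4628,  0.0003]), 'wrist_force': array([ 0.4316, -1.0043,  0.0041]), 'moment': array([-0.0111,  0.0355,  0.0171]), 'grip_force': 0.0, 'gripper_width': 0.08533793855641827}
```

View pics/top0.png

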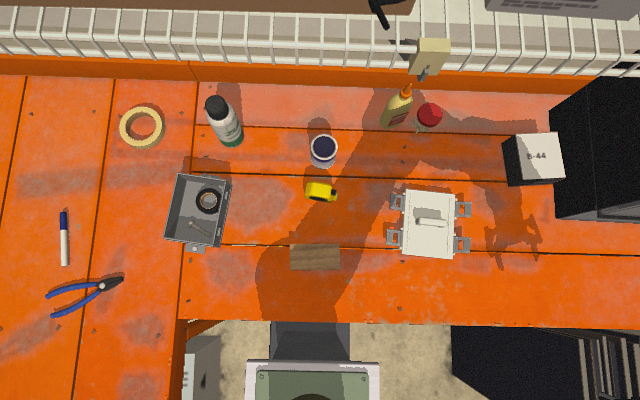

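View pics/side0.png

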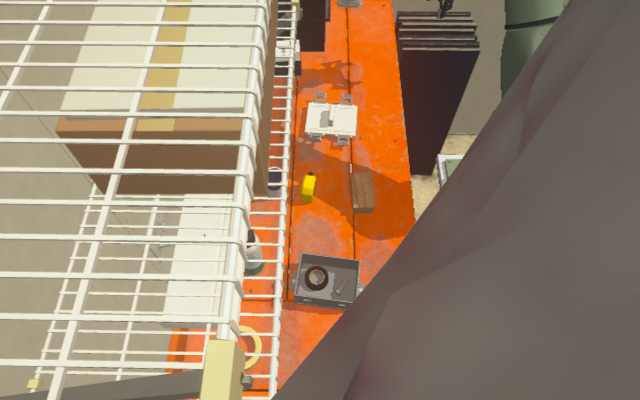

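The top view shows the box at about (198,210), the lid at (430,224), the tin at (324,150), the tape measure at (321,191) and the wood at (315,257). I'll enlarge the box and lid to pick out their corners.

```bash
python3 - <<'E'
import cv2,numpy as np
t=cv2.imread("pics/top0.png")
a=t[165:265,150:250];b=t[175:275,380:480]
r=lambda i:cv2.resize(i,None,fx=4,fy=4,interpolation=cv2.INTER_CUBIC)
m=np.hstack([r(a),r(b)])
for k in range(0,800,40): cv2.line(m,(k,0),(k,6),(255,0,255),1); 
for k in range(0,400,40): cv2.line(m,(0,k),(6,k),(255,0,255),1); cv2.line(m,(400,k),(406,k),(255,0,255),1)
cv2.imwrite("pics/crop0.png",m)
E
```

```text
(no output)
```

View pics/crop0.png

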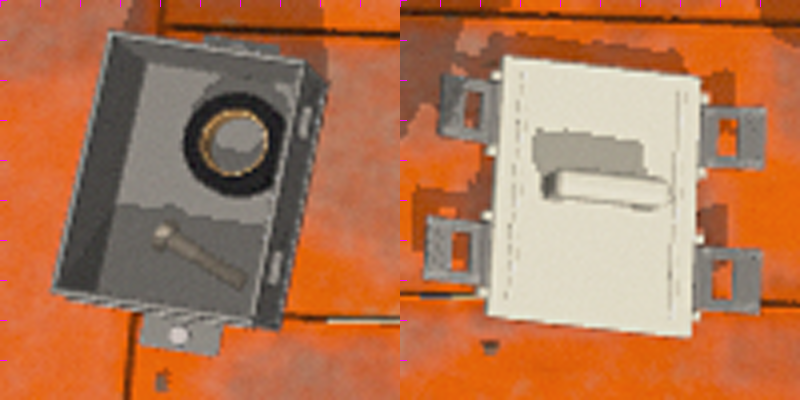

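The crop shows the box rim corners (crop px) near (109,33), (307,62), (260,323) and (53,293). The lid plate corners are near (505,56), (701,76), (690,337) and (487,316), with the handle from (550,185) to (670,195).

```bash
cat > h.py <<'E'
import numpy as np,cv2
from scipy.optimize import least_squares
from scipy.spatial.transform import Rotation as R
np.set_printoptions(precision=4,suppress=True)
def cam(n):
    d=np.load(f"{n}.npz");return d["mtx"],d["T"]
def proj(n,P):
    K,T=cam(n);p=(np.atleast_2d(P)-T[:3,3])@T[:3,:3]@K.T;return p[:,:2]/p[:,2:]
def lift(n,uv,z):
    K,T=cam(n);uv=np.atleast_2d(uv);d=np.c_[uv,np.ones(len(uv))]@np.linalg.inv(K).T@T[:3,:3].T
    return T[:3,3]+d*((z-T[2,3])/d[:,2])[:,None]
def rect(p,L,W,z):
    x,y,a=p;c=np.array([[L,W],[L,-W],[-L,-W],[-L,W]])/2
    return np.c_[c@np.array([[np.cos(a),np.sin(a)],[-np.sin(a),np.cos(a)]])+[x,y],[z]*4]
def fit(n,uv,L,W,z,p0):
    r=least_squares(lambda p:(proj(n,rect(p,L,W,z))-uv).ravel(),p0);return r.x,np.abs(r.fun).max()
E
python3 - <<'E'
from h import *
# order: +x+y (image top-left), +x-y (top-right), -x-y (bottom right), -x+y
box=np.array([[109,33],[307,62],[260,323],[53,293]])/4+[150,165]
lid=(np.array([[505,56],[701,76],[690,337],[487,316]])-[400,0])/4+[380,175]
h=(np.array([[555,170],[672,182],[672,205],[555,197]])-[400,0])/4+[380,175]
for nm,uv,L,W,z in(("box",box,.16,.12,.07),("lid",lid,.166,.128,.024)):
    p,e=fit("top",uv,L,W,z,[.3,0,0]);print(nm,p,e,np.linalg.norm(np.diff(lift("top",uv,z),axis=0),axis=1),"side px",proj("side",rect(p,L,W,z)).round(1).tolist())
print("handle",lift("top",h,.058),lift("top",h,.058).mean(0))
print("tin",lift("top",[[324,147]],.085),"tape",lift("top",[[321,190]],.068),"wood",lift("top",[[289,243],[341,244],[341,270],[290,269]],.038))
s=[-3.1063,-.4628,.0003];print(R.from_rotvec(s).as_matrix())
E
```

```text
box [ 0.4997  0.2844 -0.1099] 0.8334745809260937 [0.1195 0.1567 0.1209] side px [[294.1, 293.9], [300.7, 250.8], [360.5, 257.8], [356.9, 301.7]]
lid [ 0.488 -0.282 -0.08 ] 0.6649753003783871 [0.1252 0.165  0.1255] side px [[304.2, 131.4], [308.2, 101.7], [357.3, 105.2], [355.4, 135.2]]
handle [[ 0.497  -0.2464  0.058 ]
 [ 0.4918 -0.3172  0.058 ]
 [ 0.4778 -0.3167  0.058 ]
 [ 0.4806 -0.246   0.058 ]] [ 0.4868 -0.2816  0.058 ]
tin [[ 0.6572 -0.0131  0.085 ]] tape [[ 0.555 -0.009  0.068]] wood [[ 0.4285  0.064   0.038 ]
 [ 0.4296 -0.0616  0.038 ]
 [ 0.3677 -0.0625  0.038 ]
 [ 0.3668  0.0592  0.038 ]]
[[ 0.9566  0.2915 -0.0003]
 [ 0.2915 -0.9566  0.001 ]
 [-0.     -0.001  -1.    ]]
```

```bash
python3 - <<'E'
from h import *
P=[rect([.4997,.2844,-.1099],.16,.12,.07),rect([.4997,.2844,-.1099],.16,.12,.0),rect([.488,-.282,-.08],.166,.128,.024)]
def ov(n,x,y,w,h,f):
    i=cv2.resize(cv2.imread(f"pics/{n}0.png")[y:y+h,x:x+w],None,fx=f,fy=f,interpolation=cv2.INTER_CUBIC)
    for p,c in zip(P,[(255,0,255),(255,255,0),(255,0,255)]):
        q=(proj(n,p)-[x,y]+.5)*f; cv2.polylines(i,[np.int32(q*8)],True,c,1,cv2.LINE_AA,3)
    for k in range(0,w*f,40): cv2.line(i,(k,0),(k,6),(0,255,0),1); cv2.line(i,(0,k),(6,k),(0,255,0),1)
    return i
b=ov("side",280,240,90,75,4);l=ov("side",285,85,90,75,4);t=ov("top",155,170,90,90,4)
m=np.zeros((600,720,3),np.uint8);m[:300,:360]=b;m[:300,360:]=l;m[300:600,:360]=t[:300]
cv2.imwrite("pics/ov.png",m)
c,s=.9566,.2915
M=np.array([[c,s,0],[s,-c,.001],[0,0,-1]])
print(M.T@(np.array([.4875,-.282,.12])-[.1676,-.5498,.2389])*100)
E
```

```text
[ 38.408  -16.2927  11.9168]
```

View pics/ov.png

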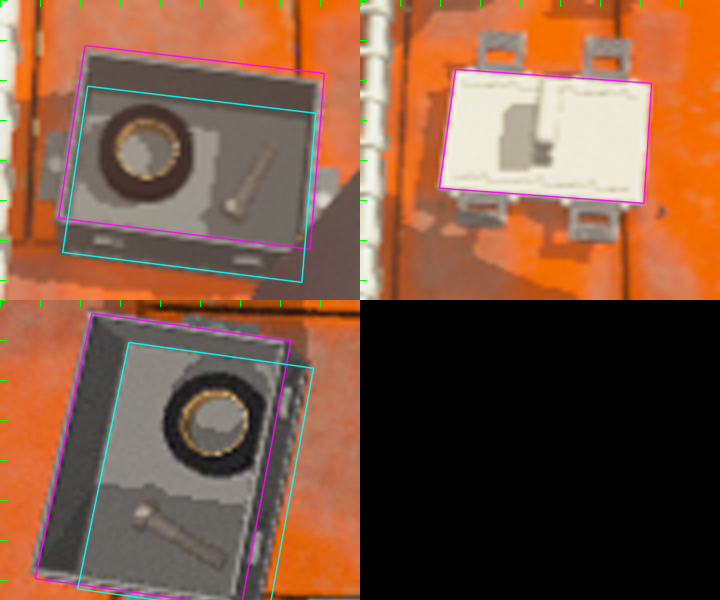

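The lid overlay matches to within a pixel in both views. The box overlay is 1–2 px off in the side view, so I'll fit it jointly from both cameras.

```bash
python3 - <<'E'
from h import *
t=np.array([[91,313],[289,342],[242,601],[35,577]])/4+[155,170-75]-.5
s=np.array([[62,222],[88,55],[320,81],[304,249]])/4+[280,240]-.5
f=lambda p:np.r_[(proj("top",rect(p,.16,.12,.07))-t).ravel()/374*.87*1e3,(proj("side",rect(p,.16,.12,.07))-s).ravel()/463*1.35*1e3]
r=least_squares(f,[.5,.284,-.11],loss="soft_l1");print(r.x,f(r.x).reshape(-1,2))
E
```

```text
[ 0.5005  0.2854 -0.1016] [[-1.3971 -0.5273]
 [-0.6373 -2.1861]
 [-0.9571  2.1029]
 [-0.4367  0.3718]
 [-3.2916 -1.2899]
 [-3.9948 -5.6489]
 [ 1.4418 -5.5252]
 [ 3.8078  0.274 ]]
```

>>> arm_command([
  {"delta_pos": [4, -2, 0.5], "roll": -10},
  {"delta_pos": [9, -4, 1], "roll": -20},
  {"delta_pos": [14, -6, 2], "roll": -30},
  {"delta_pos": [19, -8, 4], "roll": -40},
  {"delta_pos": [24, -10, 6], "roll": -50},
  {"delta_pos": [29, -12.5, 8], "roll": -60},
  {"delta_pos": [34, -14.5, 10], "roll": -68.5},
  {"delta_pos": [38.4, -16.3, 11.9], "roll": -68.5},
  {"delta_pos": [38.4, -16.3, 11.9], "roll": -68.5},
  {"delta_pos": [38.4, -16.3, 11.9], "roll": -68.5},
  {"delta_pos": [38.4, -16.3, 11.9], "roll": -68.5},
  {"delta_pos": [38.4, -16.3, 11.9], "roll": -68.5},
], jaw=100, squeeze=60)

```text
time_s: 1.6
tool_pos: [0.487, -0.2828, 0.1206]
orientation: [2.309, 2.13, -0.0]
wrist_force: [0.4, 0.8, 0.2]
gripper_width: 0.0855
grip_force: 0.0
```

>>> arm_command([
  {"delta_pos": [0.05, 0.05, 2], "roll": 0},
  {"delta_pos": [0.05, 0.05, 4], "roll": 0},
  {"delta_pos": [0.05, 0.05, 6], "roll": 0},
  {"delta_pos": [0.05, 0.05, 7.3], "roll": 0},
  {"delta_pos": [0.05, 0.05, 8.1], "roll": 0},
  {"delta_pos": [0.05, 0.05, 8.1], "roll": 0},
  {"delta_pos": [0.05, 0.05, 8.1], "roll": 0},
])

```text
time_s: 2.48
tool_pos: [0.4882, -0.2818, 0.0398]
orientation: [2.308, 2.131, 0.0]
wrist_force: [0.3, 0.1, -0.3]
gripper_width: 0.0853
grip_force: 0.0
```

>>> arm_command([
  {"delta_pos": [0, 0, 0], "roll": 0},
  {"delta_pos": [0, 0, 0], "roll": 0},
  {"delta_pos": [0, 0, 0], "roll": 0},
  {"delta_pos": [0, 0, 0], "roll": 0},
  {"delta_pos": [0, 0, 0], "roll": 0},
  {"delta_pos": [0, 0, 0], "roll": 0},
  {"delta_pos": [0, 0, 0], "roll": 0},
  {"delta_pos": [0, 0, 0], "roll": 0},
  {"delta_pos": [0, 0, 0], "roll": 0},
], jaw=0)

```text
time_s: 3.6
tool_pos: [0.4882, -0.2817, 0.0396]
orientation: [2.308, 2.131, 0.0]
wrist_force: [-1.2, 0.3, 5.5]
gripper_width: 0.0169
grip_force: 59.8
```

>>> arm_command([
  {"delta_pos": [0, 0, -1], "roll": 0},
  {"delta_pos": [0, 0, -3], "roll": 0},
  {"delta_pos": [0, 0, -6], "roll": 0},
  {"delta_pos": [0, 0, -9], "roll": 0},
  {"delta_pos": [0, 0, -12], "roll": 0},
  {"delta_pos": [0, 0, -15], "roll": 0},
  {"delta_pos": [0, 0, -17], "roll": 0},
  {"delta_pos": [0, 0, -17], "roll": 0},
  {"delta_pos": [0, 0, -17], "roll": 0},
])

```text
time_s: 4.72
tool_pos: [0.4875, -0.2815, 0.2085]
orientation: [-2.307, -2.131, 0.001]
wrist_force: [0.5, 0.5, -5.0]
gripper_width: 0.0168
grip_force: 59.1
```

>>> arm_command([
  {"delta_pos": [2, 0, 0], "roll": 0},
  {"delta_pos": [5, 0, 0], "roll": 0},
  {"delta_pos": [9, -0.2, 0], "roll": 0},
  {"delta_pos": [13, -0.4, 0], "roll": 0},
  {"delta_pos": [17, -0.6, 0], "roll": 0},
  {"delta_pos": [21, -0.9, 0], "roll": 0},
  {"delta_pos": [25, -1.2, 0], "roll": 0},
  {"delta_pos": [29, -1.5, 0], "roll": 0.5},
  {"delta_pos": [33, -1.8, 0], "roll": 0.5},
  {"delta_pos": [37, -2.1, 0], "roll": 1},
  {"delta_pos": [41, -2.4, 0], "roll": 1},
  {"delta_pos": [45, -2.6, 0], "roll": 1.5},
  {"delta_pos": [49, -2.8, 0], "roll": 1.5},
  {"delta_pos": [52, -3, 0], "roll": 1.5},
  {"delta_pos": [55, -3.2, 0], "roll": 1.5},
  {"delta_pos": [56.6, -3.3, 0], "roll": 1.5},
  {"delta_pos": [56.6, -3.3, 0], "roll": 1.5},
  {"delta_pos": [56.6, -3.3, 0], "roll": 1.5},
  {"delta_pos": [56.6, -3.3, 0], "roll": 1.5},
])

```text
time_s: 7.1
tool_pos: [0.5002, 0.2842, 0.2094]
orientation: [2.337, 2.1, -0.0]
wrist_force: [-0.6, -1.0, -3.8]
gripper_width: 0.017
grip_force: 59.0
```

```bash
python3 - <<'E'
from bench import manip
from h import *
o=[];s=manip.state();print(s["tool_pos"],s["orientation"],s["wrist_force"],s["moment"])
x,y,z=s["tool_pos"]
for n,(a,b,w,h,f) in {"side":(270,200,100,120,5),"top":(130,150,130,120,3)}.items():
    i=manip.camera(n)["img"];cv2.imwrite(f"pics/{n}1.png",i)
    i=cv2.resize(i[b:b+h,a:a+w],None,fx=f,fy=f,interpolation=cv2.INTER_CUBIC)
    for p,c in ((rect([.5,.285,-.107],.16,.12,.07),(255,0,255)),(rect([x,y,-.107],.166,.128,z-.039+.024),(0,255,0))):
        cv2.polylines(i,[np.int32((proj(n,p)-[a,b]+.5)*f*8)],True,c,1,cv2.LINE_AA,3)
    o.append(i)
o[1]=cv2.copyMakeBorder(o[1],0,600-360,0,0,cv2.BORDER_CONSTANT)
m=np.hstack(o)[:, :800];cv2.imwrite("pics/hover.png",m)
E
```

```text
[0.5002 0.2842 0.2094] [ 2.3367  2.0996 -0.0003] [-0.5607 -1.0122 -3.8234] [-0.0108 -0.0505  0.0173]
```

View pics/hover.png

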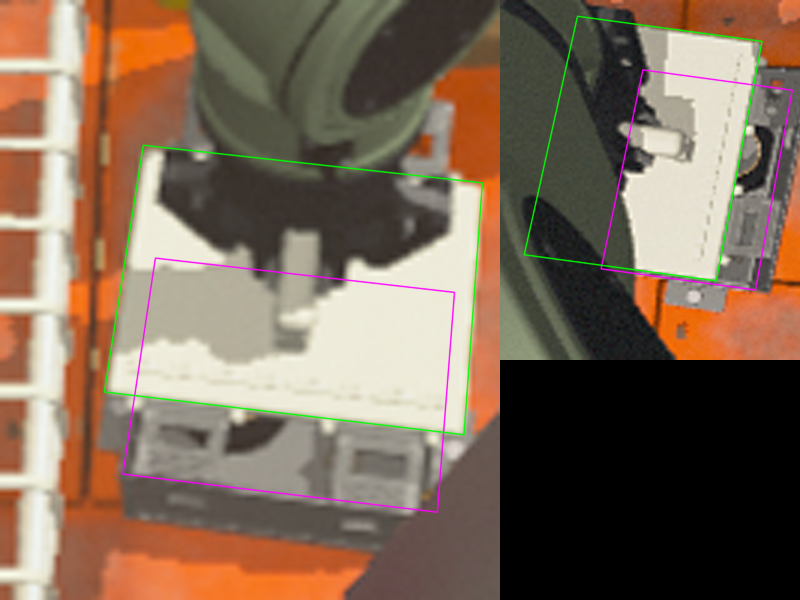

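The held lid matches its predicted outline in both views and sits over the box, so I'm lowering it in stages.

>>> arm_command([
  {"delta_pos": [0.08, 0, 1.5], "roll": 0},
  {"delta_pos": [0.08, 0, 4], "roll": 0},
  {"delta_pos": [0.08, 0, 6.5], "roll": 0},
  {"delta_pos": [0.08, 0, 8.5], "roll": 0},
  {"delta_pos": [0.08, 0, 9.4], "roll": 0},
  {"delta_pos": [0.08, 0, 9.4], "roll": 0},
  {"delta_pos": [0.08, 0, 9.4], "roll": 0},
])

```text
time_s: 8.07
tool_pos: [0.5003, 0.2861, 0.1159]
orientation: [2.336, 2.101, 0.002]
wrist_force: [0.1, 0.1, -3.6]
gripper_width: 0.0171
grip_force: 58.9
```

>>> arm_command([
  {"delta_pos": [0, 0, 0.3], "roll": 0},
  {"delta_pos": [0, 0, 0.6], "roll": 0},
  {"delta_pos": [0, 0, 0.8], "roll": 0},
  {"delta_pos": [0, 0, 1.0], "roll": 0},
  {"delta_pos": [0, 0, 1.0], "roll": 0},
  {"delta_pos": [0, 0, 1.0], "roll": 0},
])

```text
time_s: 8.82
tool_pos: [0.5001, 0.2859, 0.1054]
orientation: [-2.336, -2.101, -0.0]
wrist_force: [-0.0, 0.1, -3.8]
gripper_width: 0.0167
grip_force: 59.0
```

>>> arm_command([
  {"delta_pos": [0, 0, 0.3], "roll": 0},
  {"delta_pos": [0, 0, 0.5], "roll": 0},
  {"delta_pos": [0, 0, 0.7], "roll": 0},
  {"delta_pos": [0, 0, 0.7], "roll": 0},
  {"delta_pos": [0, 0, 0.7], "roll": 0},
])

```text
time_s: 9.45
tool_pos: [0.5001, 0.286, 0.0984]
orientation: [-2.336, -2.101, -0.0]
wrist_force: [-0.7, -0.2, -5.4]
gripper_width: 0.017
grip_force: 59.0
```

>>> arm_command([
  {"delta_pos": [0, 0, 0.1], "roll": 0},
  {"delta_pos": [0, 0, 0.2], "roll": 0},
  {"delta_pos": [0, 0, 0.3], "roll": 0},
  {"delta_pos": [0, 0, 0.3], "roll": 0},
  {"delta_pos": [0, 0, 0.3], "roll": 0},
])

```text
time_s: 10.07
tool_pos: [0.5001, 0.286, 0.0956]
orientation: [-2.336, -2.101, -0.0]
wrist_force: [-2.6, -1.3, 5.8]
gripper_width: 0.0169
grip_force: 60.3
```

>>> arm_command([
  {"delta_pos": [0, 0, 0.05], "roll": 0},
  {"delta_pos": [0, 0, 0.1], "roll": 0},
  {"delta_pos": [0, 0, 0.1], "roll": 0},
])

```text
time_s: 10.45
tool_pos: [0.5001, 0.2859, 0.0955]
orientation: [2.336, 2.101, 0.001]
wrist_force: [-7.7, -3.7, 25.6]
gripper_width: 0.017
grip_force: 63.2
```

>>> arm_command([
  {"delta_pos": [0, 0, 0.1], "roll": 0},
  {"delta_pos": [0, 0, 0], "roll": 0},
  {"delta_pos": [0, 0, 0], "roll": 0},
  {"delta_pos": [0, 0, 0], "roll": 0},
  {"delta_pos": [0, 0, 0], "roll": 0},
  {"delta_pos": [0, 0, 0], "roll": 0},
  {"delta_pos": [0, 0, -1], "roll": 0},
  {"delta_pos": [0, 0, -3], "roll": 0},
  {"delta_pos": [0, 0, -6], "roll": 0},
  {"delta_pos": [0, 0, -9], "roll": 0},
  {"delta_pos": [0, 0, -9], "roll": 0},
], jaw=70)

```text
time_s: 11.82
tool_pos: [0.5008, 0.2864, 0.1868]
orientation: [2.335, 2.1, 0.006]
wrist_force: [1.0, 0.0, -0.2]
gripper_width: 0.06
grip_force: 0.0
```

>>> arm_command([
  {"delta_pos": [-3, 1.5, 0], "roll": 0},
  {"delta_pos": [-6, 3, 0], "roll": 0},
  {"delta_pos": [-9, 4.4, 0], "roll": 0},
  {"delta_pos": [-10.3, 4.5, 0], "roll": 0},
  {"delta_pos": [-10.3, 4.5, 0], "roll": 0},
  {"delta_pos": [-10.3, 4.5, 0], "roll": 0},
], jaw=0)

```text
time_s: 12.58
tool_pos: [0.5336, 0.18, 0.1843]
orientation: [-2.334, -2.102, -0.0]
wrist_force: [0.5, 0.8, 0.7]
gripper_width: 0.0001
grip_force: 0.0
```

```bash
cat > look.py <<'E'
import sys
from bench import manip
from h import *
def look(name):
    o=[];s=manip.state();print(s["time_s"],s["tool_pos"],s["orientation"],s["wrist_force"],s["gripper_width"])
    for n,(a,b,w,h,f) in {"side":(265,220,110,120,5),"top":(130,150,120,120,4)}.items():
        i=manip.camera(n)["img"]
        i=cv2.resize(i[b:b+h,a:a+w],None,fx=f,fy=f,interpolation=cv2.INTER_CUBIC)
        if len(sys.argv)>2: cv2.polylines(i,[np.int32((proj(n,rect([.5,.286,-.107],.166,.128,.08))-[a,b]+.5)*f*8)],True,(0,255,0),1,cv2.LINE_AA,3)
        o.append(cv2.resize(i,(400,int(400*h/w))))
    H=max(i.shape[0] for i in o);o=[cv2.copyMakeBorder(i,0,H-i.shape[0],0,0,cv2.BORDER_CONSTANT) for i in o]
    cv2.imwrite(f"pics/{name}.png",np.hstack(o))
look(sys.argv[1])
E
python3 look.py seated ov
```

```text
12.575 [0.5336 0.18   0.1843] [-2.3336 -2.1022 -0.0004] [0.4703 0.8088 0.7311] 8.094257813778135e-05
```

View pics/seated.png

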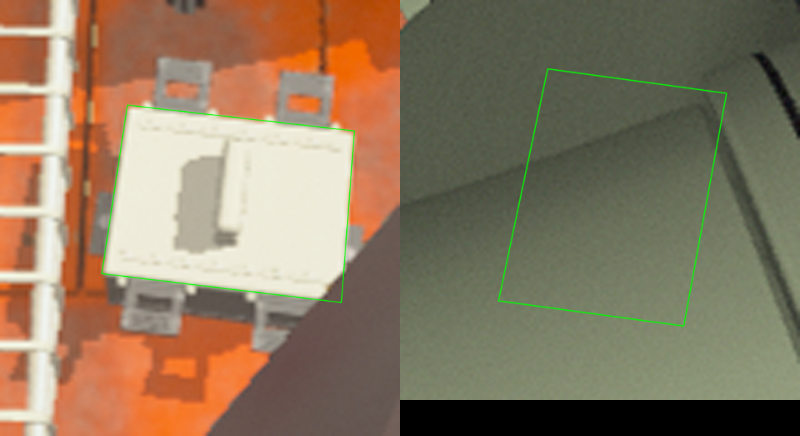

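Side view: the lid plate lies exactly on the predicted seated outline, and all four clips are up. I'll fold clip_d first.

>>> arm_command([
  {"delta_pos": [-0.1, 0, 3], "roll": 0},
  {"delta_pos": [-0.1, 0, 6.5], "roll": 0},
  {"delta_pos": [-0.1, 0, 8.2], "roll": 0},
  {"delta_pos": [-0.1, 0, 9], "roll": 0},
  {"delta_pos": [-0.1, 0, 9.9], "roll": 0},
  {"delta_pos": [-0.05, 0, 10.8], "roll": 0},
  {"delta_pos": [0.3, 0, 11.6], "roll": 0},
  {"delta_pos": [0.6, 0, 12], "roll": 0},
  {"delta_pos": [0.95, 0, 12.3], "roll": 0},
  {"delta_pos": [1.3, 0, 12.5], "roll": 0},
  {"delta_pos": [1.6, 0, 12.6], "roll": 0},
  {"delta_pos": [2.0, 0, 12.7], "roll": 0},
  {"delta_pos": [2.2, 0, 12.7], "roll": 0},
  {"delta_pos": [2.3, 0, 12.7], "roll": 0},
  {"delta_pos": [2.3, 0, 12.7], "roll": 0},
  {"delta_pos": [2.3, 0, 12.7], "roll": 0},
])

```text
time_s: 14.68
tool_pos: [0.5364, 0.2017, 0.0574]
orientation: [-2.335, -2.101, -0.0]
wrist_force: [-1.3, -1.7, -0.5]
gripper_width: -0.0001
grip_force: 0.5
```

>>> arm_command([
  {"delta_pos": [0.1, 0, 0], "roll": 0},
  {"delta_pos": [0.2, 0, 0], "roll": 0},
  {"delta_pos": [0.3, 0, 0], "roll": 0},
  {"delta_pos": [0.3, 0, 0], "roll": 0},
])

```text
time_s: 15.18
tool_pos: [0.5367, 0.2048, 0.0573]
orientation: [-2.335, -2.101, -0.0]
wrist_force: [-0.6, -1.9, -0.9]
gripper_width: 0.0002
grip_force: 0.8
```

>>> arm_command([
  {"delta_pos": [0.1, 0, 0], "roll": 0},
  {"delta_pos": [0.2, 0, 0], "roll": 0},
  {"delta_pos": [0.3, 0, 0], "roll": 0},
  {"delta_pos": [0.3, 0, 0], "roll": 0},
])

```text
time_s: 15.68
tool_pos: [0.537, 0.2076, 0.0573]
orientation: [-2.336, -2.101, 0.0]
wrist_force: [-0.6, -2.8, -1.6]
gripper_width: -0.0001
grip_force: 1.5
```

```bash
python3 look.py d1 ov
```

```text
15.675 [0.537  0.2076 0.0573] [-2.3355 -2.101   0.0001] [-0.5942 -2.7746 -1.6411] -6.0923492265471115e-05
```

View pics/d1.png

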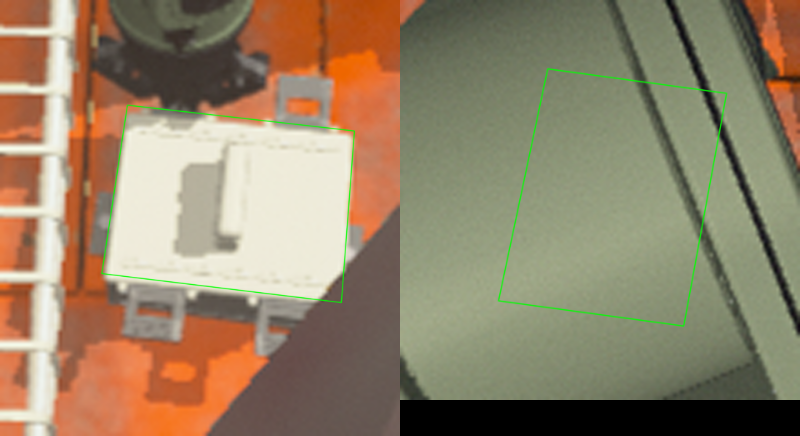

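The lid has slid a few mm toward +y inside its plug clearance (top edge at about row 118 against 107). Once it stops against the wall the clip should finish folding, so I'm continuing gently.

>>> arm_command([
  {"delta_pos": [0.1, 0, 0], "roll": 0},
  {"delta_pos": [0.2, 0, 0], "roll": 0},
  {"delta_pos": [0.3, 0, 0], "roll": 0},
  {"delta_pos": [0.3, 0, 0], "roll": 0},
])

```text
time_s: 16.27
tool_pos: [0.537, 0.2079, 0.0572]
orientation: [2.336, 2.098, -0.007]
wrist_force: [-3.6, -16.9, 3.1]
gripper_width: -0.0005
grip_force: 8.9
```

>>> arm_command([
  {"delta_pos": [-1, 0, 0], "roll": 0},
  {"delta_pos": [-3.5, 0, 0], "roll": 0},
  {"delta_pos": [-4.5, 0, -1], "roll": 0},
  {"delta_pos": [-4.5, 0, -4], "roll": 0},
  {"delta_pos": [-4, -1, -6.5], "roll": 0},
  {"delta_pos": [-3.2, -4, -6.5], "roll": 0},
  {"delta_pos": [-3.0, -7.5, -6.5], "roll": 0},
  {"delta_pos": [-3.0, -9, -6.5], "roll": 0},
  {"delta_pos": [-3.0, -9, -6.5], "roll": 0},
  {"delta_pos": [-3.0, -9, -6.5], "roll": 0},
])

```text
time_s: 17.52
tool_pos: [0.4455, 0.1905, 0.1227]
orientation: [2.336, 2.101, 0.002]
wrist_force: [0.5, -0.6, 0.1]
gripper_width: -0.0001
grip_force: 0.0
```

>>> arm_command([
  {"delta_pos": [0, 0, 1.5], "roll": 0},
  {"delta_pos": [0, 0, 2.8], "roll": 0},
  {"delta_pos": [0, 0, 3.7], "roll": 0},
  {"delta_pos": [0.05, 0, 4.6], "roll": 0},
  {"delta_pos": [0.35, 0, 5.4], "roll": 0},
  {"delta_pos": [0.7, 0, 5.8], "roll": 0},
  {"delta_pos": [1, 0, 6.1], "roll": 0},
  {"delta_pos": [1.35, 0, 6.3], "roll": 0},
  {"delta_pos": [1.7, 0, 6.4], "roll": 0},
  {"delta_pos": [2.1, 0, 6.5], "roll": 0},
  {"delta_pos": [2.5, 0, 6.5], "roll": 0},
  {"delta_pos": [2.8, 0, 6.5], "roll": 0},
  {"delta_pos": [2.8, 0, 6.5], "roll": 0},
  {"delta_pos": [2.8, 0, 6.5], "roll": 0},
])

```text
time_s: 19.27
tool_pos: [0.4479, 0.2184, 0.0575]
orientation: [-2.335, -2.101, -0.002]
wrist_force: [0.7, -0.3, 0.5]
gripper_width: -0.0001
grip_force: 0.0
```

>>> arm_command([
  {"delta_pos": [0.1, 0, 0], "roll": 0},
  {"delta_pos": [0.2, 0, 0], "roll": 0},
  {"delta_pos": [0.3, 0, 0], "roll": 0},
  {"delta_pos": [0.3, 0, 0], "roll": 0},
])

```text
time_s: 19.77
tool_pos: [0.4478, 0.2194, 0.0574]
orientation: [2.336, 2.098, -0.004]
wrist_force: [-1.3, -11.6, 6.4]
gripper_width: -0.0002
grip_force: 5.9
```

>>> arm_command([
  {"delta_pos": [-1, 0, 0], "roll": 0},
  {"delta_pos": [-3.5, 0, 0], "roll": 0},
  {"delta_pos": [-4.5, 0, -1], "roll": 0},
  {"delta_pos": [-4.5, 0, -5], "roll": 0},
  {"delta_pos": [-4, 0, -10], "roll": 0},
  {"delta_pos": [-2, 0, -13], "roll": 0},
  {"delta_pos": [2, 0, -13], "roll": 0},
  {"delta_pos": [6, 0, -13], "roll": 0},
  {"delta_pos": [10, 0, -13], "roll": 0},
  {"delta_pos": [14, 0, -13], "roll": 0},
  {"delta_pos": [17, 0, -13], "roll": 0},
  {"delta_pos": [17.6, 0, -13], "roll": 0},
  {"delta_pos": [17.6, 0, -13], "roll": 0},
  {"delta_pos": [17.6, 0, -13], "roll": 0},
])

```text
time_s: 21.52
tool_pos: [0.4668, 0.3952, 0.1877]
orientation: [2.336, 2.1, 0.0]
wrist_force: [-0.6, -1.0, 0.4]
gripper_width: -0.0002
grip_force: 0.0
```

```bash
python3 look.py cd ov
```

```text
21.525 [0.4668 0.3952 0.1877] [2.3365 2.0998 0.0001] [-0.6178 -1.0232  0.3889] -0.00023066396536092118
```

View pics/cd.png

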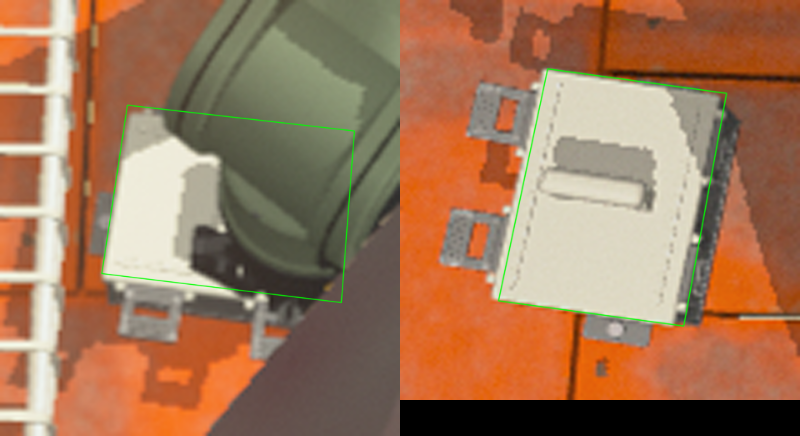

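Top view: clips c and d are down on the right side. The lid is about 4 mm toward +y, still in the mouth, and clips a and b are up at about (500,115) and (472,240). I'll fold b next.

>>> arm_command([
  {"delta_pos": [0, 0, 3], "roll": 0},
  {"delta_pos": [0, 0, 6.5], "roll": 0},
  {"delta_pos": [0, 0, 8.4], "roll": 0},
  {"delta_pos": [0, 0, 9.4], "roll": 0},
  {"delta_pos": [0, 0, 10.2], "roll": 0},
  {"delta_pos": [-0.05, 0, 11.1], "roll": 0},
  {"delta_pos": [-0.4, 0, 11.9], "roll": 0},
  {"delta_pos": [-0.7, 0, 12.3], "roll": 0},
  {"delta_pos": [-1, 0, 12.6], "roll": 0},
  {"delta_pos": [-1.3, 0, 12.8], "roll": 0},
  {"delta_pos": [-1.6, 0, 12.9], "roll": 0},
  {"delta_pos": [-2.0, 0, 13], "roll": 0},
  {"delta_pos": [-2.4, 0, 13], "roll": 0},
  {"delta_pos": [-2.7, 0, 13], "roll": 0},
  {"delta_pos": [-3.0, 0, 13], "roll": 0},
  {"delta_pos": [-3.0, 0, 13], "roll": 0},
  {"delta_pos": [-3.0, 0, 13], "roll": 0},
])

```text
time_s: 23.75
tool_pos: [0.4639, 0.3707, 0.0582]
orientation: [-2.331, -2.101, -0.013]
wrist_force: [4.7, 26.7, -2.8]
gripper_width: 0.0
grip_force: 13.5
```

>>> arm_command([
  {"delta_pos": [-0.1, 0, 0], "roll": 0},
  {"delta_pos": [-0.2, 0, 0], "roll": 0},
  {"delta_pos": [-0.2, 0, 0], "roll": 0},
  {"delta_pos": [-0.2, 0, 0], "roll": 0},
])

```text
time_s: 24.25
tool_pos: [0.4641, 0.3705, 0.0586]
orientation: [-2.329, -2.1, -0.018]
wrist_force: [7.4, 37.3, -5.7]
gripper_width: 0.0001
grip_force: 18.4
```

Force has reached 37 N, so b is at a hard stop. I'm backing off, moving above clip a, and measuring the lid numerically.

>>> arm_command([
  {"delta_pos": [1, 0, 0], "roll": 0},
  {"delta_pos": [3, 0, 0], "roll": 0},
  {"delta_pos": [4, 0, -1], "roll": 0},
  {"delta_pos": [4, 0, -5], "roll": 0},
  {"delta_pos": [3.5, 1, -9], "roll": 0},
  {"delta_pos": [3.2, 4, -13], "roll": 0},
  {"delta_pos": [3.2, 7.5, -13], "roll": 0},
  {"delta_pos": [3.2, 9, -13], "roll": 0},
  {"delta_pos": [3.2, 9, -13], "roll": 0},
  {"delta_pos": [3.2, 9, -13], "roll": 0},
])

```text
time_s: 25.5
tool_pos: [0.5552, 0.3867, 0.1872]
orientation: [-2.335, -2.101, 0.002]
wrist_force: [-0.3, 0.2, 0.7]
gripper_width: -0.0002
grip_force: 0.0
```

```bash
cat > lid.py <<'E'
import sys
from h import *
from bench import manip
def white(i):
    h=cv2.cvtColor(i,cv2.COLOR_BGR2HSV);return ((h[...,1]<50)&(h[...,2]>155)).astype(np.uint8)
def fitlid(i,f=1,off=(0,0)):
    m=cv2.morphologyEx(white(i),cv2.MORPH_CLOSE,np.ones((5*f,5*f)));m=cv2.morphologyEx(m,cv2.MORPH_OPEN,np.ones((int(9*f),int(9*f))))
    c=max(cv2.findContours(m,0,2)[0],key=cv2.contourArea);q=np.float64(cv2.boxPoints(cv2.minAreaRect(c)))/f+off
    P=lift("top",q,.08);print("centre",P[:,:2].mean(0),np.linalg.norm(np.diff(P,axis=0),axis=1),"yaw",np.arctan2(*(P[1]-P[0])[[1,0]]),np.arctan2(*(P[2]-P[1])[[1,0]]))
if __name__=="__main__":
    s=manip.state();print(s["time_s"],s["tool_pos"])
    i=manip.camera("top")["img"];cv2.imwrite(f"pics/{sys.argv[1]}.png",i)
    c=cv2.imread("pics/cd.png")[:400,400:];c=cv2.resize(c,(480,480),interpolation=cv2.INTER_CUBIC)
    print("before");fitlid(c,4,(130,150))
    print("now");fitlid(cv2.resize(i[150:270,130:250],(480,480),interpolation=cv2.INTER_CUBIC),4,(130,150))
    c[:]=0
    o=np.hstack([cv2.resize(x,(400,400)) for x in(cv2.resize(i[150:270,130:250],(480,480),interpolation=cv2.INTER_CUBIC),)]+[cv2.imread("pics/cd.png")[:400,400:]])
    cv2.imwrite(f"pics/{sys.argv[1]}_cmp.png",o)
E
python3 lid.py b1
```

```text
25.5 [0.5552 0.3867 0.1872]
before
centre [0.4965 0.2903] [0.1694 0.1377 0.1689] yaw -0.08176495893521611 -1.728498969624854
now
centre [0.4977 0.2851] [0.1685 0.1381 0.1684] yaw -0.007168206847682811 -1.6502805181534659
```

View pics/b1_cmp.png

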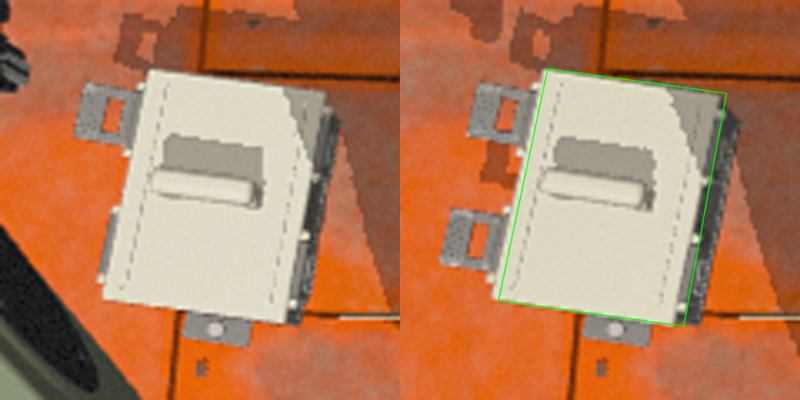

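Left panel: clip b is folded against the far side (about (108,245)), the lid has slid back by ~5 mm, and clip a is still up at (105,112). Folding a.

>>> arm_command([
  {"delta_pos": [-0.2, 0, 3], "roll": 0},
  {"delta_pos": [-0.2, 0, 6.5], "roll": 0},
  {"delta_pos": [-0.2, 0, 8.4], "roll": 0},
  {"delta_pos": [-0.2, 0, 9.4], "roll": 0},
  {"delta_pos": [-0.2, 0, 10.2], "roll": 0},
  {"delta_pos": [-0.25, 0, 11.1], "roll": 0},
  {"delta_pos": [-0.6, 0, 11.9], "roll": 0},
  {"delta_pos": [-0.9, 0, 12.3], "roll": 0},
  {"delta_pos": [-1.2, 0, 12.6], "roll": 0},
  {"delta_pos": [-1.5, 0, 12.8], "roll": 0},
  {"delta_pos": [-1.8, 0, 12.9], "roll": 0},
  {"delta_pos": [-2.1, 0, 13], "roll": 0},
  {"delta_pos": [-2.3, 0, 13], "roll": 0},
  {"delta_pos": [-2.5, 0, 13], "roll": 0},
  {"delta_pos": [-2.6, 0, 13], "roll": 0},
  {"delta_pos": [-2.6, 0, 13], "roll": 0},
])

```text
time_s: 27.55
tool_pos: [0.5532, 0.3606, 0.0573]
orientation: [2.336, 2.101, -0.0]
wrist_force: [1.8, 0.7, -0.7]
gripper_width: -0.0005
grip_force: 0.5
```

>>> arm_command([
  {"delta_pos": [-0.1, 0, 0], "roll": 0},
  {"delta_pos": [-0.2, 0, 0], "roll": 0},
  {"delta_pos": [-0.3, 0, 0], "roll": 0},
  {"delta_pos": [-0.3, 0, 0], "roll": 0},
])

```text
time_s: 28.05
tool_pos: [0.5531, 0.3594, 0.0574]
orientation: [-2.334, -2.101, -0.005]
wrist_force: [5.1, 11.2, -6.6]
gripper_width: 0.0001
grip_force: 6.1
```

>>> arm_command([
  {"delta_pos": [1, 0, 0], "roll": 0},
  {"delta_pos": [3, 0, 0], "roll": 0},
  {"delta_pos": [4, 0, -1], "roll": 0},
  {"delta_pos": [4, 0, -5], "roll": 0},
  {"delta_pos": [4, 0, -9], "roll": 0},
  {"delta_pos": [3, 0, -13], "roll": 0},
  {"delta_pos": [-1, 0, -14], "roll": 0},
  {"delta_pos": [-6, 0, -14], "roll": 0},
  {"delta_pos": [-11, 0, -14], "roll": 0},
  {"delta_pos": [-16, -1, -14], "roll": 0},
  {"delta_pos": [-21, -2, -14], "roll": 0},
  {"delta_pos": [-26, -2, -14], "roll": 0},
  {"delta_pos": [-31, -3, -14], "roll": 0},
  {"delta_pos": [-36, -3, -14], "roll": 0},
  {"delta_pos": [-40, -3, -14], "roll": 0},
  {"delta_pos": [-40, -3, -14], "roll": 0},
  {"delta_pos": [-40, -3, -14], "roll": 0},
])

```text
time_s: 30.18
tool_pos: [0.4811, -0.0362, 0.1974]
orientation: [-2.335, -2.101, -0.0]
wrist_force: [0.4, 0.5, 0.4]
gripper_width: -0.0
grip_force: 0.0
```

```bash
python3 lid.py fin; python3 look.py final
```

```text
30.175 [ 0.4811 -0.0362  0.1974]
before
centre [0.4965 0.2903] [0.1694 0.1377 0.1689] yaw -0.08176495893521611 -1.728498969624854
now
centre [0.4902 0.2814] [0.1839 0.1427 0.1834] yaw -0.07014754607745578 -1.7150988150926865
30.225 [ 0.4811 -0.0359  0.1974] [-2.3341 -2.1022 -0.0002] [ 0.3089 -0.2603 -0.183 ] -0.0002586186899818456
```

View pics/final.png

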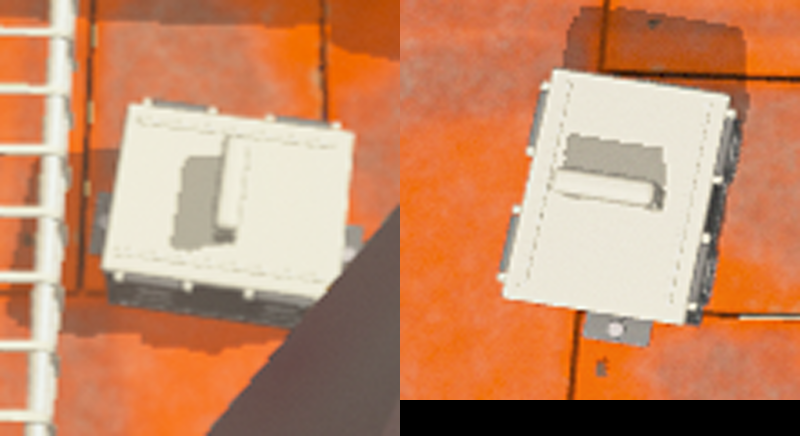

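All four clips are flat and the lid is on the rim. To be sure it is seated, I'll press lightly on the handle top and check the contact height (expected TCP z ≈ 0.122).

>>> arm_command([
  {"delta_pos": [5, -0.3, 0], "roll": 0},
  {"delta_pos": [10, -0.5, 0], "roll": 0},
  {"delta_pos": [15, -0.7, 0], "roll": 0},
  {"delta_pos": [20, -0.9, 0], "roll": 0},
  {"delta_pos": [25, -1.1, 0], "roll": 0},
  {"delta_pos": [30, -1.4, 0], "roll": 0},
  {"delta_pos": [32.2, -1.4, 0], "roll": 0},
  {"delta_pos": [32.2, -1.4, 0], "roll": 0},
  {"delta_pos": [32.2, -1.4, 3], "roll": 0},
  {"delta_pos": [32.2, -1.4, 6], "roll": 0},
  {"delta_pos": [32.2, -1.4, 6.8], "roll": 0},
  {"delta_pos": [32.2, -1.4, 7.2], "roll": 0},
  {"delta_pos": [32.2, -1.4, 7.4], "roll": 0},
  {"delta_pos": [32.2, -1.4, 7.6], "roll": 0},
  {"delta_pos": [32.2, -1.4, 7.6], "roll": 0},
])

```text
time_s: 32.2
tool_pos: [0.5012, 0.285, 0.1221]
orientation: [2.335, 2.101, 0.002]
wrist_force: [-1.2, -0.7, 8.2]
gripper_width: 0.0001
grip_force: 3.5
```

Contact came at z = 0.1221 with about 8 N, which matches a fully seated lid. I'm retreating straight up and handing in.

>>> arm_command([
  {"delta_pos": [0, 0, -2], "roll": 0},
  {"delta_pos": [0, 0, -5], "roll": 0},
  {"delta_pos": [0, 0, -8], "roll": 0},
  {"delta_pos": [0, 0, -10], "roll": 0},
  {"delta_pos": [0, 0, -10], "roll": 0},
  {"delta_pos": [0, 0, -10], "roll": 0},
])

```text
time_s: 32.95
tool_pos: [0.5008, 0.2847, 0.2209]
orientation: [-2.336, -2.101, 0.001]
wrist_force: [0.0, 0.5, -0.3]
gripper_width: -0.0002
grip_force: 0.0
```

```bash
python3 -c "
from bench import manip
print(manip.state()['tool_pos']);print(manip.close_job())"
```

```text
[0.50079427 0.28469225 0.22086758]
the job is handed in; nothing more can be done
None
```

I handed the job in at about 33 s with the lid seated on the box, all four clips folded down and the bystander objects never approached; the hand-in returned no verdict.

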